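# Close up the carton row under the riser shelf and lock its end stop

## Task

Add the loose white carton to the three under the small riser shelf, so that all four stand upright and square, side by side, with their backs right against the shelf's back panel. Close the row up by sliding the end stop along its rail until the brass spring button pops up through the hole in its sleeve and locks it. The cartons are light card, so push gently and do not crush them, and leave the jars on the shelf and the mug where they are.

Things in the scene. Friction and masses are not known exactly. Their poses are not given: they have to be found in the camera images.
- riser: light-wood riser shelf, 320 mm wide (y), 82 mm deep (x), fixed; the worktop is its floor. Origin on the worktop; x points into the shelf, y to its left, z up; open front towards -x. Board x -12 to 70, z 150 to 165 mm. End panels' inner faces at y = -145 and +145 mm, front edges sloping from x = -12 at the top to -22. Back panel's face at x = 55 mm: a carton fully home is centred at x = 13.
- home_corner (a point): floor corner of the riser where the back panel's face meets the right-hand end panel's inner face; the row is gathered against these two. Axes as the riser's; the row runs from here along +y, 44 mm a carton.
- board_edge (a point): middle of the lower front edge of the riser's board, 150 mm up. A gripper's body does not fit under it, nor past the rail above: push cartons in from the front, low down (30 to 60 mm up), with the tool leaning back 30 to 40 degrees at the end (fingers pointing forward and down).
- end_stop (a joint): travel in m of the end stop, a dark 4 mm steel plate (x -22 to 46, z 8 to 142 mm in the riser's frame) on a grey sleeve on the rail. 0 = open, row face at riser y = +121 mm; grows as it slides to the right (riser -y). Locks at 0.084; hard stop 1 mm later. Stays where left: 1 N friction, a few N more over the button, 1 N a carton pushed along. Locked, four squared cartons have 6 mm play.
- stop_tab (a point): middle of the red grip of the pull tab on the front of the end stop, moving with it, 55 mm up and 40 mm in front of the rail. The grip is 26 mm long along the riser's x (13 mm either way), 7.5 mm thick along y, 38 mm high; the steel under it is 50 mm high. The row face of the plate is 2 mm to the right of this point. Push the tab sideways. Axes as the riser's.
- lock_button (a joint): travel in m of the brass spring button (7 mm wide, round-headed) on top of the rail. 0 = fully up, grows as pressed. Up at the start; the sleeve's bevelled mouth rides over it and presses it down about 6 mm; it pops up through the sleeve's hole when the hole is over it and then locks the stop.
- button_seat (a point): point on top of the 12 mm steel rail (along the riser's y, 187 mm up, above the board's front edge) where the spring button is.
- sleeve_hole (a point): centre of the 10 mm hole in the top of the end stop's grey sleeve (45 mm long, 21 mm thick), moving with it; it must come to the button.
- carton_a: white carton with red edges: an upright box 44 mm along its own x, 84 mm along its own y, 128 mm tall, 0.1 to 0.22 kg, crushed by more than 35 N against the shelf or stop; origin at the centre of its underside. Starts under the riser, loosely in the row, 8 to 35 mm short of the back panel and a little askew.
- carton_b: white carton with red edges: an upright box 44 mm along its own x, 84 mm along its own y, 128 mm tall, 0.1 to 0.22 kg, crushed by more than 35 N against the shelf or stop; origin at the centre of its underside. Starts under the riser, loosely in the row, 8 to 35 mm short of the back panel and a little askew.
- carton_c: white carton with red edges: an upright box 44 mm along its own x, 84 mm along its own y, 128 mm tall, 0.1 to 0.22 kg, crushed by more than 35 N against the shelf or stop; origin at the centre of its underside. Starts under the riser, loosely in the row, 8 to 35 mm short of the back panel and a little askew.
- carton_d: white carton with red edges: an upright box 44 mm along its own x, 84 mm along its own y, 128 mm tall, 0.1 to 0.22 kg, crushed by more than 35 N against the shelf or stop; origin at the centre of its underside. Starts standing outside on the worktop, to the left in front of the riser; can be gripped from above across its 44 mm.
- spice_a: dark-capped spice jar with a green label, 41 mm wide, 105 mm tall; stands on the riser's board; leave it alone. Origin: centre of its underside
- spice_b: dark-capped spice jar with a brown label, 41 mm wide, 105 mm tall; stands on the riser's board; leave it alone. Origin: centre of its underside
- salt: glass salt shaker with a grey cap, 44 mm wide, 90 mm tall; stands on the riser's board; leave it alone. Origin: centre of its underside
- mug: tall white mug, 114 mm high, 118 mm over the handle, on the worktop to the left; leave it alone. Origin: underside, centre of its outline

How it is judged:
At the end, for the whole second after the job is handed in: All four cartons rest under the riser between its right-hand panel and the end stop, upright (0.06 rad), square to it (0.08 rad), backs within 5 mm of the back panel; the stop is at its lock position (over 0.0815) with the button up (pressed under 2 mm) (x of each of carton_a, carton_b, carton_c, carton_d in the frame of riser above 0.008 m and y of carton_a in the frame of riser between -0.145 and 0.037 m and angle between each of carton_a, carton_b, carton_c, carton_d's own z axis and vertical below 0.06 rad and angle between the y axis of each of carton_a, carton_b, carton_c, carton_d and the x axis of riser, either way round below 0.08 rad and height (world z) of each of carton_a, carton_b, carton_c, carton_d below 0.005 m and linear speed of each of carton_a, carton_b, carton_c, carton_d below 0.01 m/s and y of carton_b in the frame of riser between -0.145 and 0.037 m and y of carton_c in the frame of riser between -0.145 and 0.037 m and y of carton_d in the frame of riser between -0.145 and 0.037 m and value of joint end_stop above 0.0815 m and value of joint lock_button below 0.002 m); the robot touches nothing.
It fails at once if a carton is crushed against the riser or its end stop (over 35 N) (contact force between any of carton_a, carton_b, carton_c, carton_d and riser above 35 N).
It fails at once if a jar on the shelf or the mug is knocked over or shifted by more than 25 mm (distance of any of spice_a, spice_b, salt, mug from where it was at the start of the episode above 0.025 m or angle between any of spice_a, spice_b, salt, mug's own z axis and vertical above 0.3 rad).
It also fails if it takes over 67 s, if anything falls off the work surface, if the arm or the gripper's body presses on something with over 40 N, if the wrist force passes 120 N, or if a joint passes its speed limit or range.

## Robot

A 6-joint arm with a two-finger parallel gripper is mounted at the origin on a cart in front of the work surface, level with it; the furniture and walls round the work are solid. World frame = base frame: x ahead of the robot, y to its left, z up, the work surface at z = 0. Lengths are in m, angles in rad, forces in N, time in s.
With the tool pointing down it reaches from about 0.375 to 0.925 m from the base axis. Payload 5.7 kg.
Tool frame: the origin (TCP) lies midway between the tips of the shut fingers; the grasp point (between the pads) lies 19 mm behind it; z points along the fingers, y is the line along which they close (so a half turn about z gives the same grasp; the last joint's range is limited). The gripper opens to 88 mm and grips with 3 to 60 N. Pads are 20 mm wide; open, the fingers measure 115 mm over their backs; the gripper's body (75 mm by 178 mm) begins 61 mm behind the grasp point.
Start: joints at [1.022, 0.359, 1.51, -0, 1.272, -0.115], TCP at [0.252, 0.544, 0.187] pointing down, gripper open.
Joint ranges: [-2.97, 2.97], [-1.01, 2.36], [0.21, 2.38], [-0.96, 4.11], [0.2, 2.71], [-2.98, 2.98]. Speed limits (rad/s): [2.39, 2.39, 3.14, 3.14, 3.14, 3.14].

## Interface

Orientations are given as a unit quaternion [x, y, z, w].
In Python, from bench import move_ptp, servo_line, goto_joints, move_gripper, sleep, inverse_kinematics, capture, PlanningError, close_job, spot_in, silhouettes, current_clock, current_joint_pos, current_qvel, current_joint_torque, current_position, current_orientation, current_force, current_torque, current_finger_gap, current_grip_force gives the robot as it stands. Calls block until the motion is done:
- move_ptp(position, orientation): joint-space move of the TCP to a pose.
- servo_line(position, orientation=None, rate=0.15, contact_N=None): straight line of the TCP; orientation=None keeps the orientation; rate is the mean speed in m/s. With contact_N (N) it stops when the force on the tool has changed by that much, and returns True; else False.
- goto_joints(angles): joint-space move.
- move_gripper(opening): finger opening in m; the grip force is fixed at half the most; returns when the fingers have stopped.
- sleep(seconds).
- inverse_kinematics(position, orientation): joint angles nearest the present ones, or None.
- capture(name): name is "scene" or "top" or "wrist"; returns a dict with "image" (420x560x3 uint8, blue, green, red), "range_z" (420x560 float32, m along the optical axis (not along the pixel's ray), 0 where there is no reading), "intrinsics" (3x3 intrinsics, pixels), "R" (3x3) and "t" (3): a world point X has camera coordinates R X + t. Camera axes: x right, y down, z forward; pixel columns grow to the right and rows downward; lengths in m; the calibration is good to about 2 mm. A picture is of the moment at which its call begins.
A pose or a line that the arm cannot do raises PlanningError and nothing moves.
- close_job(): hands the job in; it is judged then, once.
Trained networks look in the newest picture that a camera, given by its name, has taken for a name from the list of things; names that differ only in an ending like _2 or _b are one class to them, and where a whole thing is asked for, a point or a joint stands for the part that bears it (a point fixed in the world has none). Each returns a list of dicts, best first, with "conf" (0 to 1); they miss things now and then, are a little off and sometimes report something else, mostly with a low value. They report only what shows in the picture. A call takes as long as a camera call.
- spot_in(camera, query): "xy" ([column, row] in pixels, amid what is visible of it).
- silhouettes(camera, query): "region" (420x560 bool, what is visible of it) and "xy" ([column, row] in pixels, amid what is visible of it).
Readings, each from a call of its own:
- current_clock(): time.
- current_joint_pos(): joint angles.
- current_qvel(): joint speeds.
- current_joint_torque(): joint torques, N m.
- current_position(): TCP position.
- current_orientation(): TCP orientation.
- current_force(): force on the tool from outside, world axes, zero at the start.
- current_torque(): the same for the moment, N m.
- current_finger_gap(): finger opening in m.
- current_grip_force(): force on a finger pad.
Only numpy, scipy, OpenCV 4.12 (cv2) and the standard library are available. Lean on these libraries where they do the work, as an engineer would, in place of code of your own. Each camera call takes 0.05 s, during which the arm holds its last target. There are 200 camera calls.

## Working session

There is one attempt and no reset: what is moved stays moved. The work goes in short steps, each a Python script; the robot and the scene stay as the last script left them, time stands still between calls to the robot, and variables do not carry over. Pictures are saved under pics/ and viewed, at most 10 in all, crops included, and the job is handed in when it is done.

```bash
mkdir -p pics; ls; cat > h.py <<'E'
import numpy as np, cv2
from bench import *
from scipy.spatial.transform import Rotation as Rn
def pts(c,mask=None):
    z=c["range_z"];K=c["intrinsics"]
    v,u=np.nonzero((z>0) if mask is None else (mask&(z>0)))
    d=z[v,u];P=np.stack([(u-K[0,2])/K[0,0]*d,(v-K[1,2])/K[1,1]*d,d],1)
    return (P-c["t"])@c["R"]
def proj(c,X):
    p=c["intrinsics"]@(c["R"]@np.asarray(X)+c["t"]);return p[:2]/p[2]
E
python3 - <<'E'
from h import *
print(current_clock())
ims=[]
for n in ("scene","top"):
    c=capture(n);ims.append(c["image"]);np.save(f"pics/{n}.npy",c,allow_pickle=True)
    print(n,"cam at",-c["R"].T@c["t"], c["intrinsics"][0,0])
    for q in ("riser","carton_a","end_stop","stop_tab","lock_button","button_seat","sleeve_hole","mug","home_corner","board_edge","spice_a","salt"):
        s=spot_in(n,q)
        o=[]
        for d in s:
            x,y=map(int,d["xy"]);z=c["range_z"][min(y,419),min(x,559)];K=c["intrinsics"]
            P=(np.array([(x-K[0,2])/K[0,0]*z,(y-K[1,2])/K[1,1]*z,z])-c["t"])@c["R"]
            o.append((round(d["conf"],2),x,y,P.round(3).tolist()))
        print(q,o)
for n,i in zip("st",ims): cv2.imwrite(f"pics/{n}0.png",i)
E
```

```text
pics
0.0
scene cam at [-0.10854752  0.73515211  0.53341617] 384.6471149448841
riser [(0.61, 305, 194, [0.581, 0.068, 0.154])]
carton_a [(0.8, 346, 204, [0.57, -0.093, 0.086]), (0.77, 329, 207, [0.586, -0.036, 0.086]), (0.69, 257, 273, [0.461, 0.317, 0.067]), (0.59, 362, 197, [0.557, -0.148, 0.099]), (0.39, 304, 212, [0.584, 0.066, 0.099])]
end_stop [(0.92, 305, 217, [0.576, 0.068, 0.087]), (0.5, 257, 270, [0.459, 0.318, 0.077])]
stop_tab [(0.63, 300, 216, [0.596, 0.068, 0.083]), (0.49, 146, 279, [0.584, 0.515, 0.069])]
lock_button []
button_seat [(0.64, 303, 198, [0.59, 0.066, 0.139])]
sleeve_hole [(0.55, 301, 216, [0.593, 0.067, 0.084]), (0.25, 295, 162, [0.634, 0.059, 0.228])]
mug [(0.93, 148, 279, [0.584, 0.511, 0.067])]
home_corner [(0.96, 307, 195, [0.575, 0.065, 0.152])]
board_edge [(0.71, 304, 197, [0.66, -0.006, 0.101])]
spice_a [(0.88, 296, 165, [0.633, 0.056, 0.219]), (0.64, 332, 152, [0.639, -0.091, 0.229])]
salt [(0.69, 344, 153, [0.638, -0.143, 0.218])]
top cam at [0.22930383 0.22832502 1.15458459] 396.96524081278784
riser [(0.81, 362, 180, [0.62, -0.014, 0.167])]
carton_a [(0.81, 368, 197, [0.592, -0.037, 0.106]), (0.73, 392, 202, [0.564, -0.095, 0.126]), (0.65, 411, 200, [0.564, -0.148, 0.128]), (0.61, 246, 246, [0.479, 0.312, 0.127])]
end_stop [(0.79, 332, 196, [0.586, 0.071, 0.158])]
stop_tab [(0.66, 330, 196, [0.585, 0.077, 0.161])]
lock_button []
button_seat [(0.74, 360, 178, [0.628, -0.01, 0.164])]
sleeve_hole [(0.83, 333, 198, [0.583, 0.068, 0.15])]
mug [(0.91, 175, 208, [0.638, 0.523, 0.033])]
home_corner [(0.84, 357, 176, [0.634, -0.003, 0.165])]
board_edge [(0.75, 360, 180, [0.622, -0.009, 0.164])]
spice_a [(0.87, 344, 164, [0.627, 0.048, 0.267]), (0.8, 399, 156, [0.636, -0.091, 0.265]), (0.25, 390, 201, [0.568, -0.091, 0.124])]
salt [(0.53, 413, 157, [0.651, -0.143, 0.219])]
```

```bash
python3 - <<'E'
from h import *
a=cv2.imread("pics/s0.png");b=cv2.imread("pics/t0.png")
cv2.imwrite("pics/v1.png",cv2.resize(a[120:320,100:400],(800,533),interpolation=cv2.INTER_CUBIC))
cv2.imwrite("pics/v2.png",cv2.resize(b[110:290,150:430],(800,514),interpolation=cv2.INTER_CUBIC))
E
```

```text
(no output)
```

View pics/v1.png

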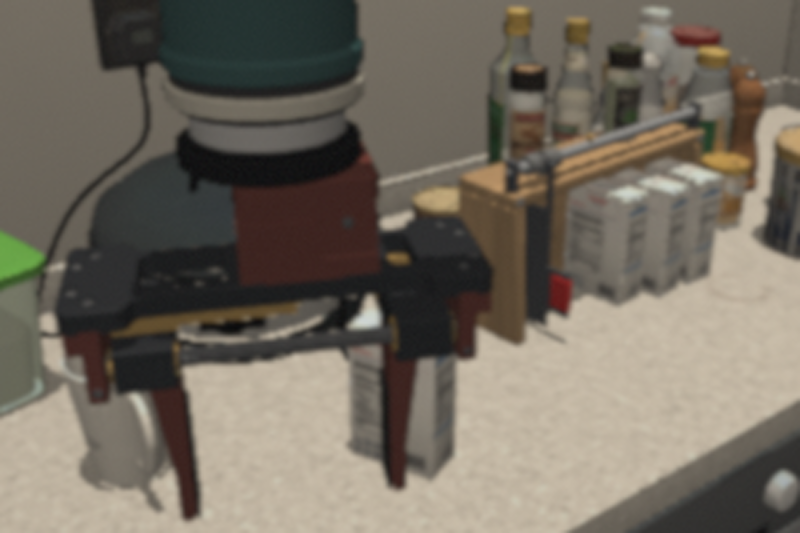

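View pics/v2.png

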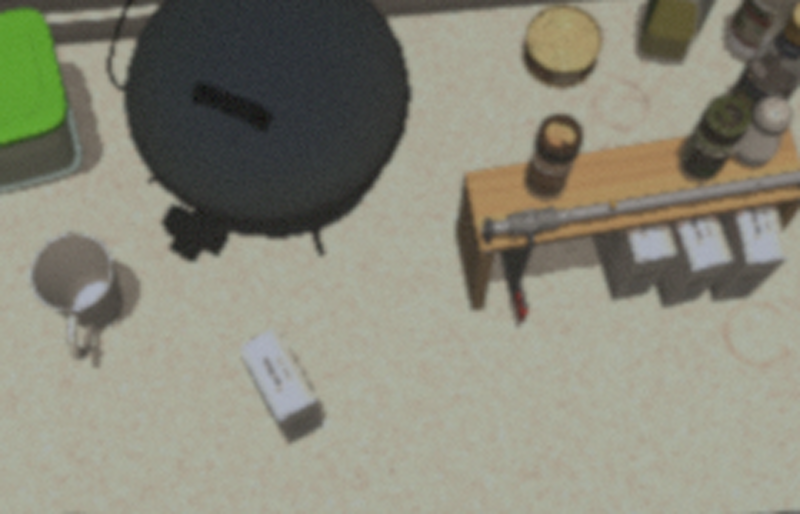

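The scene view shows the riser at right-centre with three cartons bunched to the right and the red tab at crop (560,293). The top view shows the loose carton at crop (280,385), the mug at (72,275), the tab at (520,305), and the carton fronts sticking out at (640,260), (690,265) and (745,260).

```bash
cat >> h.py <<'E'
def fit_riser(c):
    P=pts(c);b=c["image"]
    m=(abs(P[:,2]-.165)<.007)&(P[:,0]>.5)&(P[:,0]<.8)&(P[:,1]<.2)&(P[:,1]>-.3)
    return P[m]
def red(c):
    h=cv2.cvtColor(c["image"],cv2.COLOR_BGR2HSV)
    m=((h[...,0]<8)|(h[...,0]>172))&(h[...,1]>150)&(h[...,2]>60)
    P=pts(c,m);return P[(P[:,0]>.45)&(P[:,0]<.75)&(P[:,1]<.15)&(P[:,2]<.12)]
def cartons(c,n):
    o=[]
    for s in silhouettes(n,"carton_a"):
        P=pts(c,s["region"]);t=P[abs(P[:,2]-.128)<.007]
        if len(t)>15:o.append((s["conf"],t,P))
    return o
E
python3 - <<'E'
from h import *
c=capture("top")
P=fit_riser(c);r=cv2.minAreaRect(P[:,:2].astype(np.float32)*1000);print("board",len(P),r,cv2.boxPoints(r).round(1).tolist())
A=pts(c);m=(A[:,2]>.18)&(A[:,2]<.203)&(A[:,0]>.5)&(A[:,0]<.65)&(A[:,1]<.13)&(A[:,1]>-.25)
R=A[m];f=np.polyfit(R[:,1],R[:,0],1);res=R[:,0]-np.polyval(f,R[:,1]);k=abs(res)<.012;f=np.polyfit(R[k,1],R[k,0],1);print("rail",m.sum(),k.sum(),f,R[k,1].min(),R[k,1].max(),R[k,2].mean())
# back edge & ends of board
y=P[:,1]
e=[(yy,P[abs(y-yy)<.004][:,0].max(),P[abs(y-yy)<.004][:,0].min()) for yy in np.arange(-.2,.12,.02) if (abs(y-yy)<.004).sum()>3]
print(np.round(e,4).tolist())
t=red(c);print("tab",len(t),t.mean(0),t.min(0),t.max(0))
for cf,t,Q in cartons(c,"top"):
    r=cv2.minAreaRect(t[:,:2].astype(np.float32)*1000);print(round(cf,2),len(t),np.round(r[0],1),np.round(r[1],1),r[2],cv2.boxPoints(r).round(0).tolist())
c=capture("scene");t=red(c);print("tab s",len(t),t.mean(0),t.min(0),t.max(0))
for cf,t,Q in cartons(c,"scene"):
    r=cv2.minAreaRect(t[:,:2].astype(np.float32)*1000);print(round(cf,2),len(t),np.round(r[0],1),np.round(r[1],1),r[2],cv2.boxPoints(r).round(0).tolist())
E
```

```text
board 2122 ((681.9930419921875, -15.267074584960938), (438.89385986328125, 216.83375549316406), 87.80406188964844) [[565.2000122070312, -230.39999389648438], [781.9000244140625, -238.6999969482422], [798.7000122070312, 199.89999389648438], [582.0999755859375, 208.1999969482422]]
rail 782 613 [-0.08493338  0.60258703] -0.20363603792221524 0.11063662809113517 0.19165839943643792
[[-0.2, 0.679, 0.6062], [-0.18, 0.652, 0.6059], [-0.16, 0.6403, 0.6044], [-0.14, 0.6552, 0.602], [-0.12, 0.6355, 0.6014], [-0.1, 0.6797, 0.5993], [-0.08, 0.6779, 0.5981], [-0.06, 0.6776, 0.5962], [-0.04, 0.6769, 0.5944], [-0.02, 0.6749, 0.5927], [-0.0, 0.6731, 0.5906], [0.02, 0.6518, 0.5911], [0.04, 0.6269, 0.5885], [0.06, 0.6683, 0.5863], [0.08, 0.6681, 0.5844], [0.1, 0.6668, 0.5833]]<stdin>:10: RuntimeWarning: Mean of empty slice.
  ret = um.true_divide(
Traceback (most recent call last):
ValueError: zero-size array to reduction operation minimum which has no identity
```

```bash
sed -i 's/\[...,1\]>150)&(h\[...,2\]>60)/[...,1]>95)\&(h[...,2]>40)/' h.py
python3 - <<'E'
from h import *
def show(n,c):
    t=red(c)
    if len(t):print("tab",n,len(t),np.median(t,0).round(4),t.min(0).round(3),t.max(0).round(3))
    for cf,t,Q in cartons(c,n):
        r=cv2.minAreaRect(t[:,:2].astype(np.float32)*1000);print(n,round(cf,2),len(t),np.round(r[0],1),np.round(r[1],1),round(r[2],1),cv2.boxPoints(r).round(0).tolist())
c=capture("top");show("top",c)
a=.085;ex=np.array([np.cos(a),np.sin(a)]);ey=np.array([-ex[1],ex[0]])
P=pts(c);uv=np.stack([P[:,:2]@ex,P[:,:2]@ey,P[:,2]],1)
b=uv[(abs(uv[:,2]-.165)<.006)&(uv[:,0]>.6)&(uv[:,0]<.67)&(uv[:,1]<.15)&(uv[:,1]>-.35)]
print("ends (riser-aligned)",np.percentile(b[:,1],[0,.5,1,2,98,99,99.5,100]).round(4))
for u0 in (.61,.62,.63,.64,.65,.66):
    q=b[abs(b[:,0]-u0)<.005][:,1];print(u0,q.min().round(4),q.max().round(4),end=" ")
bb=uv[(abs(uv[:,2]-.165)<.006)&(uv[:,1]<.09)&(uv[:,1]>-.23)&(uv[:,0]>.5)&(uv[:,0]<.72)];print("\nx hist",np.histogram(bb[:,0],np.arange(.55,.72,.005)))
s=uv[(uv[:,2]>.18)&(uv[:,2]<.21)&(uv[:,0]>.57)&(uv[:,0]<.63)&(uv[:,1]<.12)]
for v0 in np.arange(-.23,.12,.02):
    q=s[abs(s[:,1]-v0)<.006]
    if len(q):print(round(v0,2),len(q),q[:,0].min().round(4),q[:,0].max().round(4),np.median(q[:,2]).round(4))
c=capture("scene");show("scene",c)
P=pts(c);uv=np.stack([P[:,:2]@ex,P[:,:2]@ey,P[:,2]],1)
L=uv[(uv[:,2]<.14)&(uv[:,2]>.03)&(uv[:,1]<.16)&(uv[:,1]>.07)&(uv[:,0]>.55)&(uv[:,0]<.66)]
print("left panel outer",np.histogram(L[:,1],np.arange(.07,.16,.005)))
E
```

```text
tab top 16 [0.5559 0.0668 0.0711] [0.546 0.064 0.063] [0.569 0.069 0.076]
top 0.96 181 [588.2 -58.2] [34.2 41.5] 7.1 [[569.0, -40.0], [574.0, -81.0], [608.0, -77.0], [603.0, -35.0]]
top 0.82 298 [ 586.4 -158.1] [56.8 58.6] 2.9 [[557.0, -130.0], [560.0, -189.0], [616.0, -186.0], [613.0, -127.0]]
top 0.7 459 [494.6 310.2] [82.2 40.9] 23.7 [[449.0, 312.0], [465.0, 275.0], [540.0, 308.0], [524.0, 345.0]]
top 0.63 272 [ 583.7 -103.4] [51.3 52.6] 8.2 [[555.0, -81.0], [562.0, -133.0], [613.0, -126.0], [605.0, -74.0]]
ends (riser-aligned) [-0.2601 -0.2567 -0.2552 -0.2524  0.058   0.0597  0.0603  0.0609]
0.61 -0.2385 0.0606 0.62 -0.2578 0.0609 0.63 -0.2584 0.0598 0.64 -0.2594 0.0604 0.65 -0.2596 0.0607 0.66 -0.2601 0.0609 
x hist (array([  0,   0,   0,   0,   0,   1,   4,  56, 202, 169, 106,   2,   3,
       113, 158, 143, 130, 111, 102, 101, 103, 100, 103,  93,  21,   0,
         0,   0,   0,   0,   0,   0,   0]), array([0.55 , 0.555, 0.56 , 0.565, 0.57 , 0.575, 0.58 , 0.585, 0.59 ,
       0.595, 0.6  , 0.605, 0.61 , 0.615, 0.62 , 0.625, 0.63 , 0.635,
       0.64 , 0.645, 0.65 , 0.655, 0.66 
[... 469 characters left out ...]
1937
0.03 37 0.5912 0.6097 0.1938
0.05 24 0.5936 0.6084 0.1943
tab scene 106 [0.5579 0.0665 0.0581] [0.544 0.062 0.034] [0.573 0.071 0.077]
scene 0.89 47 [522.2 323.3] [17.3 36.4] 31.7 [[505.0, 334.0], [524.0, 303.0], [539.0, 312.0], [520.0, 343.0]]
scene 0.88 145 [ 595.6 -160.4] [49.7 83. ] 80.5 [[551.0, -178.0], [632.0, -192.0], [641.0, -143.0], [559.0, -129.0]]
scene 0.75 172 [ 596.4 -101.7] [81.8 53.7] 5.3 [[553.0, -79.0], [558.0, -132.0], [640.0, -125.0], [635.0, -71.0]]
left panel outer (array([0, 0, 0, 0, 0, 0, 0, 0, 0, 0, 0, 0, 0, 0, 0, 0, 0]), array([0.07 , 0.075, 0.08 , 0.085, 0.09 , 0.095, 0.1  , 0.105, 0.11 ,
       0.115, 0.12 , 0.125, 0.13 , 0.135, 0.14 , 0.145, 0.15 , 0.155]))
```

```bash
cat >> h.py <<'E'
YAW=.085;O=np.array([.6073,-.0484,0])
RR=Rn.from_euler("z",YAW)
def W(x,y,z): return O+RR.apply([x,y,z])
def Rf(P): return RR.inv().apply(np.asarray(P)-O)
def ori(tilt,yaw=YAW,s=1):
    z=np.array([np.sin(tilt),0,-np.cos(tilt)]);y=np.array([0,s,0.]);x=np.cross(y,z)
    return (Rn.from_euler("z",yaw)*Rn.from_matrix(np.stack([x,y,z],1))).as_quat()
T=np.radians(35)
def st(m=""): print(m,round(current_clock(),2),"r",Rf(current_position()).round(4),"F",RR.inv().apply(current_force()).round(1),"gap",round(current_finger_gap(),4))
E
python3 - <<'E'
from h import *
yd=np.radians(23.7);G=np.array([.4946,.3102,0])-.027*np.array([np.cos(yd),np.sin(yd),0])
for s in (1,-1):
    for n,p,o in (("pick",G+[0,0,.081],ori(0,yd,s)),("pre",W(-.21,.06,.09),ori(0,YAW,s)),("place",W(-.06,.06,.083),ori(0,YAW,s)),("push",W(-.037,.06,.045),ori(T,YAW,s)),("pushR",W(-.037,-.12,.045),ori(T,YAW,s)),("back",W(-.15,-.12,.045),ori(T,YAW,s)),("tab",W(-.038,.15,.042),ori(T,YAW,s))):
        q=inverse_kinematics(p,o);print(s,n,None if q is None else np.round(q,2))
print(current_orientation())
# row cartons in riser frame
c=capture("top")
for cf,t,Q in cartons(c,"top"):
    r=Rf(t);r=r[abs(r[:,2]-.128)<.004]
    print(round(cf,2),len(r),"x",np.percentile(r[:,0],[0,2,5,100]).round(4),"y",np.percentile(r[:,1],[0,3,97,100]).round(4))
E
```

```text
1 pick [ 0.44  0.42  1.72 -0.    1.01 -1.54]
1 pre [-0.19  0.2   2.05 -0.    0.9  -1.85]
1 place [-0.12  0.4   1.75 -0.    1.   -1.77]
1 push [-0.25  0.41  2.31  2.25  0.24  2.17]
1 pushR [-0.69  0.45  2.17  1.42  0.42  2.63]
1 back [-0.95  0.4   2.35  1.49  0.52  2.3 ]
1 tab None
-1 pick [ 0.44  0.42  1.72 -0.    1.01  1.6 ]
-1 pre [-0.19  0.2   2.05 -0.    0.9   1.29]
-1 place [-0.12  0.4   1.75 -0.    1.    1.37]
-1 push [-0.25  0.41  2.31  2.25  0.24 -0.97]
-1 pushR [-0.69  0.45  2.17  1.42  0.42 -0.51]
-1 back [-0.95  0.4   2.35  1.49  0.52 -0.84]
-1 tab None
[ 2.15215682e-01  9.76566540e-01 -5.96466392e-05 -1.57474635e-05]
0.87 446 x [-0.1271 -0.1207 -0.1175 -0.0392] y [0.335  0.342  0.3909 0.3983]
0.84 271 x [-0.0593 -0.0573 -0.0557 -0.0037] y [-0.1378 -0.1349 -0.0945 -0.0785]
0.84 164 x [-0.0368 -0.0359 -0.0348 -0.0034] y [-0.0298 -0.0277  0.0105  0.0123]
0.6 242 x [-0.0537 -0.0522 -0.0503 -0.0037] y [-0.0806 -0.0784 -0.0386 -0.0287]
```

```bash
python3 - <<'E'
from h import *
for nm,y,ex,z in (("d",.06,-.037,.045),("l",-.01,-.037,.045),("m",-.06,-.037,.045),("r",-.116,-.037,.045),("tab0",.15,-.038,.042),("tab1",.055,-.038,.042),("dhi",.06,-.037,.06),("rhi",-.116,-.037,.06)):
    for x in (ex,ex-.05,ex-.1):
        o=[]
        for td in (0,10,20,25,30,35,40,45):
            q=inverse_kinematics(W(x,y,z),ori(np.radians(td),YAW,-1))
            o.append("%d:%s"%(td,"-" if q is None else "%.1f/%.2f/%.1f"%(q[3],q[4],q[5])))
        print(nm,x,o)
E
```

```text
d -0.037 ['0:-0.0/0.93/1.4', '10:0.1/0.67/1.3', '20:0.2/0.39/1.1', '25:0.5/0.25/0.8', '30:-', '35:2.3/0.24/-1.0', '40:-', '45:-']
d -0.087 ['0:-0.0/0.88/1.4', '10:0.1/0.62/1.3', '20:0.3/0.34/1.0', '25:0.7/0.21/0.6', '30:-', '35:-', '40:-', '45:-']
d -0.137 ['0:-0.0/0.83/1.3', '10:0.1/0.58/1.2', '20:0.4/0.30/0.9', '25:-', '30:-', '35:-', '40:-', '45:-']
l -0.037 ['0:-0.0/0.95/1.3', '10:0.1/0.69/1.1', '20:0.3/0.43/0.9', '25:0.6/0.31/0.5', '30:1.2/0.25/-0.1', '35:1.9/0.31/-0.7', '40:2.2/0.46/-1.2', '45:-']
l -0.087 ['0:-0.0/0.89/1.2', '10:0.1/0.64/1.1', '20:0.4/0.39/0.7', '25:0.8/0.29/0.3', '30:1.4/0.27/-0.3', '35:2.0/0.37/-0.9', '40:-', '45:-']
l -0.137 ['0:-0.0/0.84/1.2', '10:0.1/0.60/1.0', '20:0.5/0.37/0.6', '25:1.0/0.29/0.1', '30:-', '35:-', '40:-', '45:-']
m -0.037 ['0:-0.0/0.96/1.2', '10:0.1/0.71/1.0', '20:0.4/0.47/0.7', '25:0.7/0.37/0.4', '30:1.1/0.32/-0.1', '35:1.6/0.35/-0.6', '40:2.0/0.47/-1.0', '45:2.2/0.64/-1.3']
m -0.087 ['0:-0.0/0.90/1.1', '10:0.1/0.67/1.0', '20:0.5/0.44/0.6', '25:0.8/0.36/0.2', '30:1.3/0.34/-0.3', '35:1.7/0.40/-0.8', '40:-', '45:-']
m -0.137 ['0:-0.0/0.85/
[... 1426 characters left out ...]
0/0.92/1.4', '10:0.1/0.66/1.3', '20:0.3/0.39/1.1', '25:0.6/0.25/0.7', '30:-', '35:-', '40:-', '45:-']
dhi -0.137 ['0:-0.0/0.87/1.3', '10:0.1/0.62/1.2', '20:0.3/0.35/0.9', '25:0.7/0.23/0.5', '30:-', '35:-', '40:-', '45:-']
rhi -0.037 ['0:-0.0/1.01/1.1', '10:0.1/0.78/0.9', '20:0.4/0.56/0.6', '25:0.6/0.47/0.4', '30:0.9/0.41/0.0', '35:1.3/0.42/-0.4', '40:1.7/0.49/-0.8', '45:1.9/0.61/-1.1']
rhi -0.087 ['0:-0.0/0.96/1.0', '10:0.1/0.74/0.9', '20:0.4/0.53/0.5', '25:0.7/0.46/0.2', '30:1.0/0.43/-0.1', '35:1.4/0.46/-0.6', '40:1.7/0.55/-0.9', '45:1.9/0.67/-1.2']
rhi -0.137 ['0:-0.0/0.91/1.0', '10:0.2/0.70/0.8', '20:0.5/0.52/0.4', '25:0.8/0.47/0.1', '30:1.1/0.46/-0.3', '35:1.4/0.51/-0.7', '40:-', '45:-']
```

```bash
sed -i 's/^T=.*/T=np.radians(20)/' h.py; python3 - <<'E'
from h import *
yd=np.radians(23.7);G=np.array([.4946,.3102,0])-.027*np.array([np.cos(yd),np.sin(yd),0])
o=ori(0,yd,-1);move_gripper(.07)
move_ptp(G+[0,0,.17],o); servo_line(G+[0,0,.081],rate=.12); st("at")
move_gripper(0.03); st("grip")
servo_line(G+[0,0,.088],rate=.08)
o=ori(0,YAW,-1)
servo_line(W(-.21,.06,.090),o,rate=.15); st("pre")
hit=servo_line(W(-.061,.06,.090),rate=.1,contact_N=5); st(f"in {hit}")
hit=servo_line(W(-.061,.06,.080),rate=.04,contact_N=2.5); st(f"down {hit}")
c=capture("scene");cv2.imwrite("pics/s1.png",cv2.resize(c["image"][120:320,170:470],(800,533)))
E
```

```text
at 4.56 r [-0.1069  0.3585  0.0815] F [ 0.6 -0.1  1. ] gap 0.0698
grip 5.08 r [-0.1071  0.3582  0.0814] F [-0.   0.3  3. ] gap 0.0442
pre 7.58 r [-0.2099  0.0603  0.09  ] F [ 0.6 -0.  -1.6] gap 0.0441
in False 9.22 r [-0.0618  0.0601  0.0899] F [ 0.5 -0.5 -1.3] gap 0.0444
down True 9.51 r [-0.0609  0.0596  0.081 ] F [ 0.5 -1.3  0.7] gap 0.0441
```

View pics/s1.png

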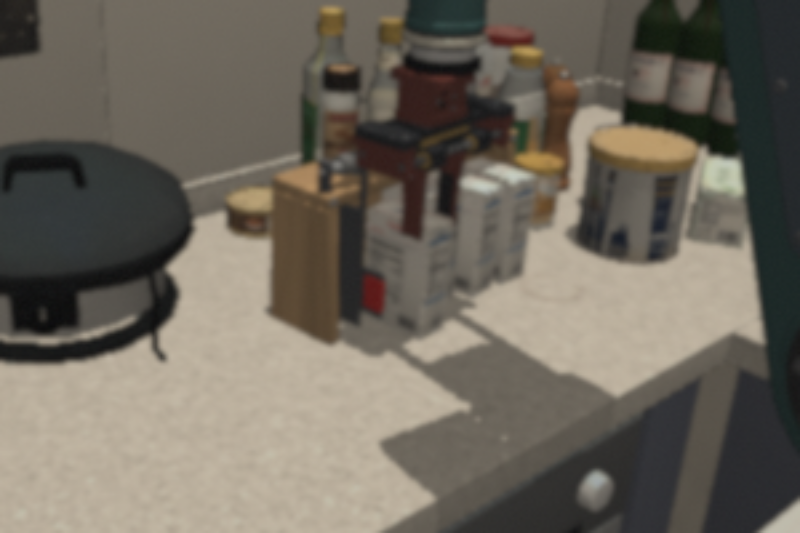

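The picture shows carton d held at (415,270), entering between the stop (350,265) and the row, upright. I'll release it and push.

```bash
cat >> h.py <<'E'
def push(y,x0,xe=-.033,z=.045,N=6):
    "from a clear place in front, push the carton at row position y home"
    servo_line(W(x0,y,z),ori(T,YAW,-1),rate=.2)
    h=servo_line(W(xe,y,z),rate=.06,contact_N=N); st(f"push y={y} {h}")
    servo_line(W(-.115,y,z),rate=.2)
E
python3 - <<'E'
from h import *
move_gripper(.058); servo_line(W(-.15,.06,.09),rate=.2); st("out")
move_gripper(.014)
push(.060,-.115); push(-.009,-.115);push(-.058,-.115); push(-.115,-.115)
c=capture("scene");cv2.imwrite("pics/s2.png",cv2.resize(c["image"][120:320,170:470],(800,533)))
c=capture("top");cv2.imwrite("pics/t2.png",cv2.resize(c["image"][110:290,280:460],(600,600)))
for cf,t,Q in cartons(c,"top"):
    r=Rf(t);r=r[abs(r[:,2]-.128)<.004]
    print(round(cf,2),len(r),"x",np.percentile(r[:,0],[0,2,5,100]).round(4),"y",np.percentile(r[:,1],[0,3,97,100]).round(4))
E
```

```text
out 10.6 r [-0.1484  0.0596  0.0905] F [ 0.8 -0.4 -0.7] gap 0.058
push y=0.06 False 13.82 r [-0.0331  0.06    0.0451] F [ 0.6  0.8 -0.2] gap 0.0139
push y=-0.009 False 16.39 r [-0.0334 -0.0089  0.0449] F [ 0.2  0.6 -0.1] gap 0.0142
push y=-0.058 False 18.86 r [-0.0332 -0.0581  0.045 ] F [-1.4  0.9 -0.3] gap 0.014
push y=-0.115 False 21.37 r [-0.0332 -0.115   0.045 ] F [-0.1 -0.   0.3] gap 0.014
0.73 152 x [-0.0335 -0.033  -0.0319 -0.0027] y [0.0404 0.0422 0.0802 0.0815]
0.72 145 x [-0.0341 -0.0333 -0.0323 -0.0036] y [-0.1344 -0.1327 -0.0948 -0.0928]
0.69 129 x [-0.0336 -0.0329 -0.032  -0.0052] y [-0.0286 -0.0274  0.0111  0.0117]
0.67 140 x [-0.0333 -0.0329 -0.0325 -0.0031] y [-0.0784 -0.0777 -0.0408 -0.0394]
```

View pics/t2.png

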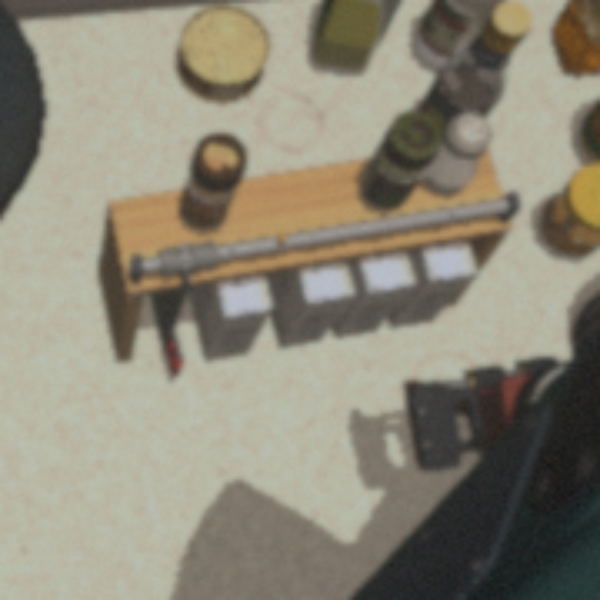

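The top view shows all four cartons aligned, with fronts at crop (240,300), (325,285), (385,275) and (445,262). The tab is at (175,355) and the brass button at (283,240). The fronts are about 4 mm short of home, so next I close the stop and then do a final push.

```bash
python3 - <<'E'
from h import *
move_gripper(0.0)
servo_line(W(-.115,.155,.042),ori(T,YAW,-1),rate=.25)
servo_line(W(-.036,.155,.042),rate=.15,contact_N=6); st("beside tab")
h=servo_line(W(-.036,.085,.042),rate=.05,contact_N=15); st(f"a {h}")
h=servo_line(W(-.036,.064,.042),rate=.04,contact_N=15); st(f"b {h}")
c=capture("top");cv2.imwrite("pics/t3.png",cv2.resize(c["image"][110:290,280:460],(600,600)))
A=Rf(pts(c));
t=Rf(red(c));print("tab",len(t),np.median(t,0).round(4) if len(t) else "")
s=A[(A[:,2]>.192)&(A[:,2]<.215)&(abs(A[:,0])<.02)&(abs(A[:,1])<.15)]
print(np.histogram(s[:,1],np.arange(-.15,.151,.01))[0])
E
```

```text
beside tab 24.67 r [-0.0375  0.1548  0.0414] F [-0.5 -0.2 -0.1] gap 0.0005
a False 26.22 r [-0.0361  0.0851  0.0419] F [-0.9  0.2  0.9] gap 0.0008
b False 26.89 r [-0.0364  0.0638  0.0417] F [ 0.1  1.8 -1.6] gap 0.0007
tab 0 
[15  5  6  5  4  7  4  1 18 17  4  3  6  8  6  8  5 10 22 25 23 21 13  8
  7  4  6  6  3  7]
```

View pics/t3.png

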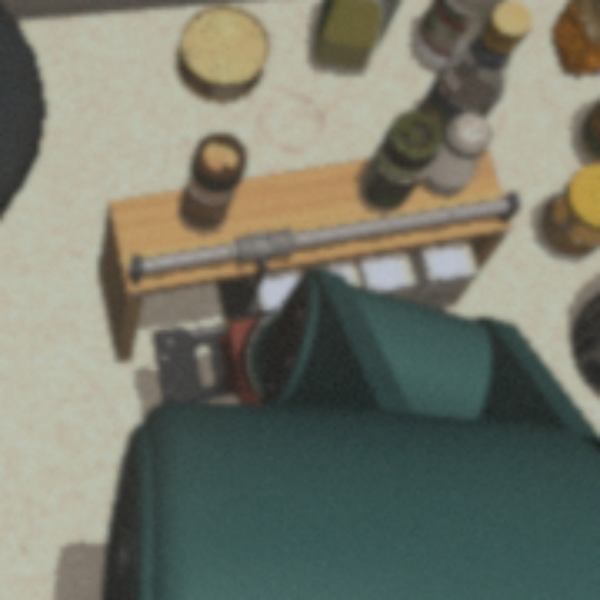

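The sleeve is now at crop (264,247) and the button position at (283,240), so about 16–20 mm remains.

```bash
python3 - <<'E'
from h import *
for y in (.054,.050,.0475,.0455,.044,.0425,.041):
    h=servo_line(W(-.036,y,.042),rate=.03,contact_N=14); st(f"{y} {h}")
    if h: break
c=capture("top");cv2.imwrite("pics/t4.png",cv2.resize(c["image"][160:250,310:430],(800,600),interpolation=cv2.INTER_CUBIC))
print([(d["conf"],d["xy"]) for q in ("sleeve_hole","lock_button") for d in spot_in("top",q)])
E
```

```text
0.054 False 27.43 r [-0.0352  0.0533  0.0424] F [-0.2  0.6 -0.6] gap 0.0005
0.05 False 27.71 r [-0.0354  0.0498  0.0423] F [1.  2.4 0.4] gap 0.0006
0.0475 False 27.96 r [-0.0355  0.0478  0.0423] F [1.6 5.4 0.7] gap 0.0005
0.0455 False 28.21 r [-0.0356  0.0473  0.0423] F [ 4.5 15.2  2. ] gap 0.0005
0.044 False 28.46 r [-0.0357  0.047   0.0423] F [ 7.2 23.   1.3] gap 0.0004
0.0425 False 28.71 r [-0.0358  0.0468  0.0423] F [ 8.2 29.   3.6] gap 0.0002
0.041 False 28.96 r [-0.036   0.0465  0.0423] F [10.  36.6  3.2] gap 0.0005
[(0.71, [362.6, 187.8]), (0.5, [366.4, 197.1]), (0.66, [361.1, 176.6])]
```

View pics/t4.png

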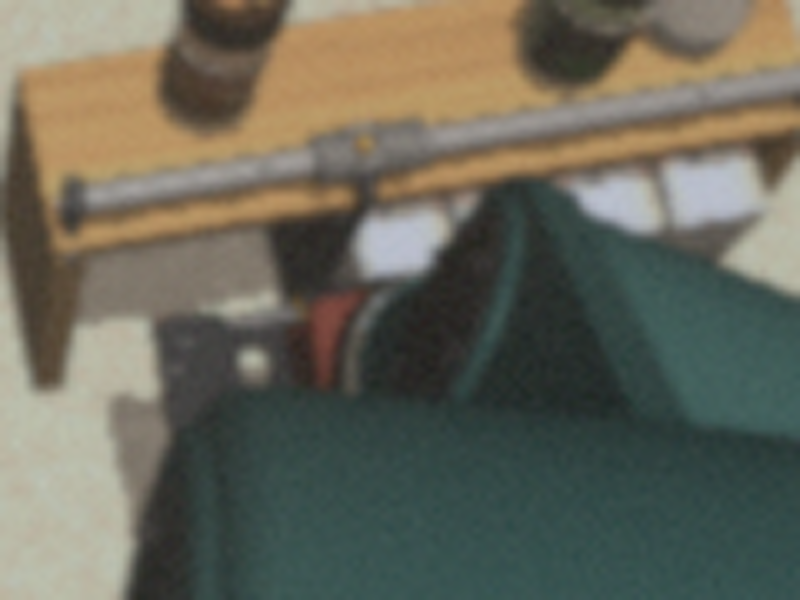

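Brass shows through the sleeve's hole at crop (365,145), and the force rose sharply at a stand-still, so the stop is locked. Now I back off and square the row.

```bash
python3 - <<'E'
from h import *
servo_line(W(-.036,.075,.042),rate=.1); servo_line(W(-.12,.09,.045),rate=.2)
servo_line(W(-.16,-.25,.06),ori(0,YAW,-1),rate=.3); st("aside")
c=capture("top");cv2.imwrite("pics/t5.png",cv2.resize(c["image"][150:270,300:460],(800,600),interpolation=cv2.INTER_CUBIC))
for cf,t,Q in cartons(c,"top"):
    r=Rf(t);r=r[abs(r[:,2]-.128)<.004]
    print(round(cf,2),len(r),"x",np.percentile(r[:,0],[0,2,5,100]).round(4),"y",np.percentile(r[:,1],[0,3,97,100]).round(4))
t=Rf(red(c));print("tab",np.median(t,0).round(4))
E
```

```text
aside 31.47 r [-0.1604 -0.2486  0.0596] F [-0.3 -0.1  0. ] gap 0.0005
0.58 147 x [-0.0343 -0.033  -0.0324 -0.0026] y [-0.14   -0.1391 -0.096  -0.0942]
0.58 132 x [-0.0338 -0.0335 -0.0322 -0.0036] y [-0.0048 -0.0035  0.0317  0.0333]
tab [-0.0434  0.042   0.0713]
```

View pics/t5.png

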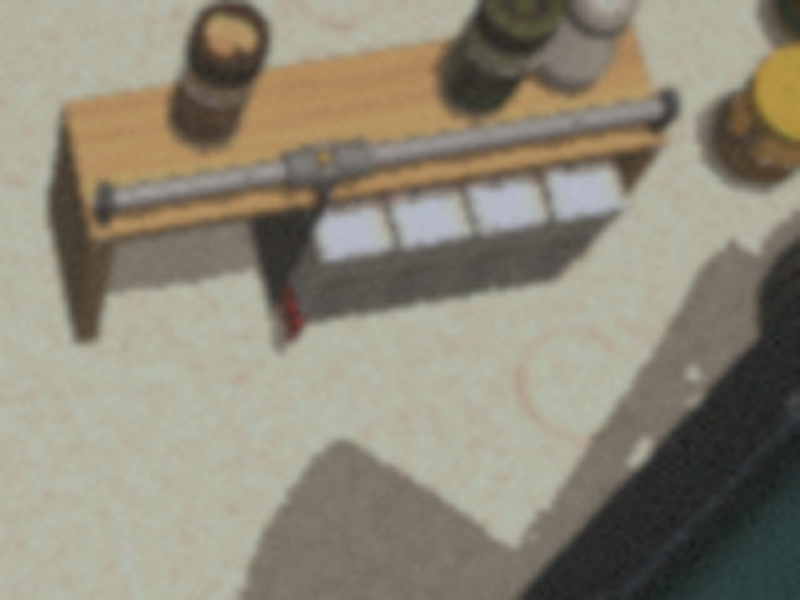

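The row is gathered, with the stop locked and brass visible at (325,157). All the fronts are flush but about 4 mm short of home, so I'll do the final push on each one.

```bash
python3 - <<'E'
from h import *
move_gripper(.010)
servo_line(W(-.115,-.118,.045),ori(T,YAW,-1),rate=.25)
for y in (-.118,-.075,-.031,.010): push(y,-.09,xe=-.0255,N=6)
servo_line(W(-.16,-.25,.06),ori(0,YAW,-1),rate=.3); st("aside")
c=capture("top");cv2.imwrite("pics/t6.png",cv2.resize(c["image"][150:270,300:460],(800,600),interpolation=cv2.INTER_CUBIC))
r=Rf(pts(c));r=r[(abs(r[:,2]-.128)<.004)&(r[:,0]>-.06)&(r[:,0]<-.01)]
for y in np.arange(-.135,.035,.01):
    q=r[abs(r[:,1]-y)<.005];
    if len(q)>3: print(round(y,3),np.percentile(q[:,0],3).round(4),end="; ")
c=capture("scene");cv2.imwrite("pics/s6.png",cv2.resize(c["image"][140:260,250:410],(800,600),interpolation=cv2.INTER_CUBIC))
E
```

```text
push y=-0.118 True 34.08 r [-0.0277 -0.1175  0.0444] F [-1.4 -0.5 -0. ] gap 0.0102
push y=-0.075 True 36.07 r [-0.0276 -0.0745  0.0444] F [-0.6 -0.6 -0.4] gap 0.01
push y=-0.031 True 38.05 r [-0.0275 -0.0306  0.0444] F [-0.6  0.1 -0. ] gap 0.0103
push y=0.01 True 40.05 r [-0.0274  0.0105  0.0443] F [ 0.3 -0.5 -0.4] gap 0.0101
aside 41.67 r [-0.1603 -0.2484  0.0594] F [-0.2  0.9  0.4] gap 0.0098
-0.135 -0.0278; -0.125 -0.0271; -0.115 -0.0268; -0.105 -0.027; -0.095 -0.0272; -0.085 -0.0275; -0.075 -0.0276; -0.065 -0.0271; -0.055 -0.0276; -0.045 -0.0266; -0.035 -0.0274; -0.025 -0.0266; -0.015 -0.0283; -0.005 -0.0277; 0.005 -0.0263; 0.015 -0.0273; 0.025 -0.0265;
```

View pics/t6.png

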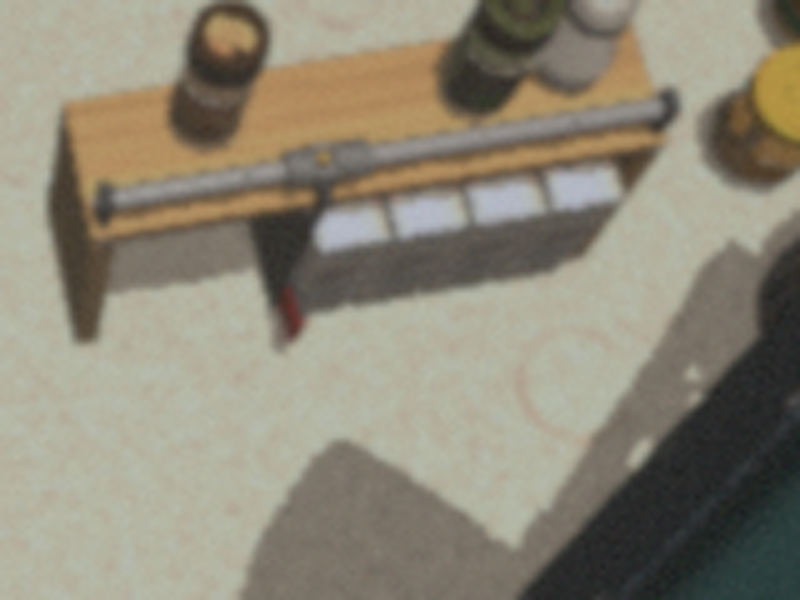

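View pics/s6.png

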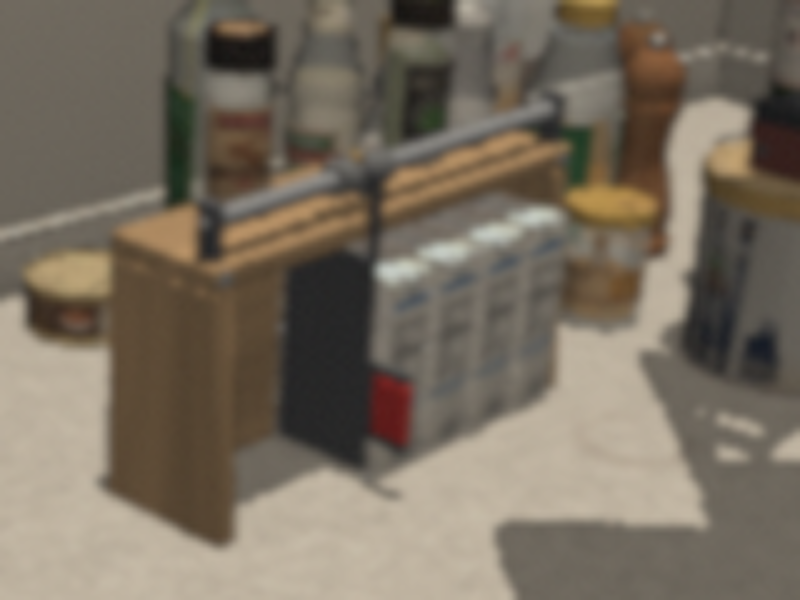

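Both views show the four cartons flush and upright. Each push met resistance at the same depth, and brass shows through the sleeve at top-view (325,157). I'm handing it in.

```bash
python3 -c "
from bench import *
print(close_job())"
```

```text
the job is handed in; nothing more can be done
None
```

I handed the job in at about 42 s of the 67 s allowed: all four cartons stand upright and square against the back panel, the end stop is locked with the brass button showing through its sleeve, and I saw no contact with the jars or mug; the judge's verdict was not shown.

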